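Set the casting rings on their crucible formers

ROBOT

A 6-joint arm with a two-finger parallel gripper is mounted at the origin on a cart in front of the work surface, level with it; the furniture and walls round the work are solid. World frame = base frame: x ahead of the robot, y to its left, z up, the work surface at z = 0. Lengths are in m, angles in rad, forces in N, time in s.
With the tool pointing down it reaches from about 0.25 to 0.725 m from the base axis. Payload 4 kg.
Tool frame: the origin (TCP) lies midway between the tips of the shut fingers; the grasp point (between the pads) lies 19 mm behind it; z points along the fingers, y is the line along which they close (so a half turn about z gives the same grasp; the last joint's range is limited). The gripper opens to 85 mm and grips with 20 to 120 N. Pads are 22 mm wide; open, the fingers measure 114 mm over their backs; the gripper's body (76 mm by 85 mm) begins 54 mm behind the grasp point. The pads swing forward as they close: fully open they stand 13 mm farther back than shut.
Start: joints at [1.147, 0.241, 0.005, 1.335, 0, 1.571], TCP at [0.206, 0.456, 0.231] pointing down, gripper open.
Joint ranges: [-2.72, 2.72], [-1.05, 1.87], [-1.09, 1.28], [-1.99, 2.15], [-1.42, 1.44], [-3.14, 3.14]. Speed limits (rad/s): [2.79, 2.79, 3.14, 3.14, 3.14, 3.14].

INTERFACE

Orientations are given as a unit quaternion [x, y, z, w].
In Python, from workcell import bot, camera, job_done gives the robot as it stands.
- The arm moves only by the tool carry_out, never from a script. Its argument "plan" is a list of rows, each an object of numbers: "dx", "dy", "dz": the shift along the tool's x, y, z in mm; "twist": the turn about the tool's z in degrees; "fingers": the closure, from -1 (fully open) to 1 (shut). In form: [{"dx": .., "dy": .., "dz": .., "twist": .., "fingers": ..}, ...]. A call has exactly 5 rows; each row is the pose to reach, as a shift and turn from the pose commanded when the call began, along the tool's axes at that moment; what a row does not reach only later rows make up. A row lasts 1/12 s, in which the tool goes at most 41.7 mm and 7.16 degrees, less where a joint would pass 70% of its speed; a pose out of reach is approached as far as the arm can. A call with a gripper value outside its range is refused whole. The fingers move at their own pace and stop on an object; the grip force is fixed at half the most. Time passes only in rows, so rows that repeat a pose let the fingers close, or fill a call up. It gives the time, the measured TCP pose, the force, the opening and the grip force at its end, in the units of the state.
- bot.get_obs(): the state, without advancing time (a new reading comes with each control period).
- camera(name): name is "scene" or "top"; returns a dict with "image" (480x640x3 uint8, red, green, blue), "intrinsics" (3x3 intrinsics, pixels), "distortion" ([k1, k2, p1, p2, k3] as OpenCV has them; the pictures are not rectified), "eye" and "attitude" of the camera in the world. Camera axes: x right, y down, z forward; pixel columns grow to the right and rows downward; lengths in m; the calibration is good to about 2 mm. A picture is of the moment at which its call begins. There is no depth.
- job_done(): hands the job in; it is judged then, once.
The state is a dict: "clock": time; "joint_pos": joint angles; "joint_vel": joint speeds; "tau": joint torques, N m; "eef_pos": TCP position; "tool_rot": TCP orientation; "ft_force": force on the tool from outside, world axes, zero at the start; "ft_torque": the same for the moment, N m; "grip_width": finger opening in m; "grasp_force": force on a finger pad.
Only numpy, scipy, OpenCV 4.12 (cv2) and the standard library are available. Lean on these libraries where they do the work, as an engineer would, in place of code of your own. Each camera call takes 0.05 s, during which the arm holds its last target. There are 200 camera calls.

TASK

Four crowns are waxed up and sprued on black rubber crucible formers and are to be made ready for investing. Lower each of the four steel casting rings gently over the wax crown of the former whose seat fits its diameter, so that it ends up fully home: flat on the seat inside the former's rim, upright. Let go of every ring; do not drop them on.

Things in the scene. Friction and masses are not known exactly. Their poses are not given: they have to be found in the camera images.
- ring_34: steel casting ring: a plain upright tube open at both ends, pale liner inside, 34 mm outer diameter, 28 mm inner diameter, 44 mm tall, 121 g nominal; loose. Origin at the centre of its underside, z up along its axis (its yaw has no meaning). Grip it across the outside of its upper half, from any side.
- former_34: black rubber crucible former for the 34 mm ring, stuck to the desk: foot 52 mm across; flared rim 17 mm high, 57 mm across at its mouth; in it a flat ring-shaped seat 6 mm up, 24 to 38 mm across (ring has 2 mm play; rim and dome guide it in); rubber dome 21 mm high; on it a pink wax crown 9 mm across, its top 40 mm up. Origin: centre of underside, on the desk. Home: ring origin 6 mm above it.
- ring_44: steel casting ring: a plain upright tube open at both ends, pale liner inside, 44 mm outer diameter, 38 mm inner diameter, 48 mm tall, 139 g nominal; loose. Origin at the centre of its underside, z up along its axis (its yaw has no meaning). Grip it across the outside of its upper half, from any side.
- former_44: black rubber crucible former for the 44 mm ring, stuck to the desk: foot 62 mm across; flared rim 17 mm high, 67 mm across at its mouth; in it a flat ring-shaped seat 6 mm up, 34 to 48 mm across (ring has 2 mm play; rim and dome guide it in); rubber dome 25 mm high; on it a pink wax crown 12 mm across, its top 44 mm up. Origin: centre of underside, on the desk. Home: ring origin 6 mm above it.
- ring_54: steel casting ring: a plain upright tube open at both ends, pale liner inside, 54 mm outer diameter, 48 mm inner diameter, 52 mm tall, 157 g nominal; loose. Origin at the centre of its underside, z up along its axis (its yaw has no meaning). Grip it across the outside of its upper half, from any side.
- former_54: black rubber crucible former for the 54 mm ring, stuck to the desk: foot 72 mm across; flared rim 17 mm high, 77 mm across at its mouth; in it a flat ring-shaped seat 6 mm up, 44 to 58 mm across (ring has 2 mm play; rim and dome guide it in); rubber dome 26 mm high; on it a pink wax crown 15 mm across, its top 48 mm up. Origin: centre of underside, on the desk. Home: ring origin 6 mm above it.
- ring_64: steel casting ring: a plain upright tube open at both ends, pale liner inside, 64 mm outer diameter, 58 mm inner diameter, 56 mm tall, 175 g nominal; loose. Origin at the centre of its underside, z up along its axis (its yaw has no meaning). Grip it across the outside of its upper half, from any side.
- former_64: black rubber crucible former for the 64 mm ring, stuck to the desk: foot 82 mm across; flared rim 17 mm high, 87 mm across at its mouth; in it a flat ring-shaped seat 6 mm up, 54 to 68 mm across (ring has 2 mm play; rim and dome guide it in); rubber dome 26 mm high; on it a pink wax crown 18 mm across, its top 52 mm up. Origin: centre of underside, on the desk. Home: ring origin 6 mm above it.
- flask_clamp: flask clamp screwed to the desk, between the left-hand things and the rest: a round metal base about 150 mm across with posts to 100 mm and a black plunger in the middle, 130 mm tall. An obstacle only: carry things over it. Origin: centre of its underside on the desk.

How it is judged:
At the end, for the whole second after the job is handed in: Each ring stands on the former of its own size: its axis within 6 mm of the former's axis, its underside 3 to 9 mm above the former's underside (the seat is at 6 mm), upright within 0.06 rad and at rest (under 0.02 m/s) (horizontal distance between ring_34 and former_34 below 0.006 m and z of ring_34 in the frame of former_34 between 0.003 and 0.009 m and angle between each of ring_34, ring_44, ring_54, ring_64's own z axis and vertical below 0.06 rad and linear speed of each of ring_34, ring_44, ring_54, ring_64 below 0.02 m/s and horizontal distance between ring_44 and former_44 below 0.006 m and z of ring_44 in the frame of former_44 between 0.003 and 0.009 m and horizontal distance between ring_54 and former_54 below 0.006 m and z of ring_54 in the frame of former_54 between 0.003 and 0.009 m and horizontal distance between ring_64 and former_64 below 0.006 m and z of ring_64 in the frame of former_64 between 0.003 and 0.009 m); the robot touches nothing.
It fails at once if the 34 mm ring is dropped onto its former instead of being lowered (faster than 0.7 m/s over it) (horizontal distance between ring_34 and former_34 below 0.02 m and height (world z) of ring_34 below 0.06 m and linear speed of ring_34 above 0.7 m/s).
It fails at once if the 44 mm ring is dropped onto its former instead of being lowered (faster than 0.7 m/s over it) (horizontal distance between ring_44 and former_44 below 0.02 m and height (world z) of ring_44 below 0.06 m and linear speed of ring_44 above 0.7 m/s).
It fails at once if the 54 mm ring is dropped onto its former instead of being lowered (faster than 0.7 m/s over it) (horizontal distance between ring_54 and former_54 below 0.02 m and height (world z) of ring_54 below 0.06 m and linear speed of ring_54 above 0.7 m/s).
It fails at once if the 64 mm ring is dropped onto its former instead of being lowered (faster than 0.7 m/s over it) (horizontal distance between ring_64 and former_64 below 0.02 m and height (world z) of ring_64 below 0.06 m and linear speed of ring_64 above 0.7 m/s).
It also fails if it takes over 128 s, if anything falls off the work surface, if the arm or the gripper's body presses on something with over 40 N, if the wrist force passes 120 N, or if a joint passes its speed limit or range.

## Working session

There is one attempt and no reset: what is moved stays moved. The work goes in short steps, Python scripts to look and compute and a tool call to move; the robot and the scene stay as the last step left them, time stands still between calls to the robot, and variables do not carry over. Pictures are saved under pics/ and viewed, at most 14 in all, crops included, and the job is handed in when it is done.

Besides the shell and the picture viewer there is one more tool, called after ">>>" as name(argument=value, ...), one argument or row to a line, values as JSON. carry_out: Moves the arm, as the interface text tells. Its arguments: {"type":"object","properties":{"plan":{"type":"array","items":{"type":"object","properties":{"dx":{"type":"number"},"dy":{"type":"number"},"dz":{"type":"number"},"twist":{"type":"number"},"fingers":{"type":"number"}}}}},"required":["plan"]}

```bash
mkdir -p pics; python3 - <<'E'
from workcell import bot,camera
import cv2
for n in("scene","top"):
    c=camera(n);cv2.imwrite(f"pics/{n}0.png",c["image"][:,:,::-1])
    print(n,c["intrinsics"],c["distortion"],c["eye"],c["attitude"])
o=bot.get_obs();print(o["clock"],o["eef_pos"],o["tool_rot"],o["grip_width"])
E
```

```text
scene [[490.99333301   0.         330.61933237]
 [  0.         490.99333301 244.68605346]
 [  0.           0.           1.        ]] [0.04415455 0.         0.         0.         0.        ] [-0.11730147 -0.47518573  0.81042952] [ 0.84550208 -0.37110601  0.15392959 -0.35172753]
top [[534.61545618   0.         326.71072667]
 [  0.         534.61545618 239.75259685]
 [  0.           0.           1.        ]] [-0.14368502  0.          0.          0.          0.        ] [0.39793459 0.05095173 1.22597805] [-0.69800007  0.71495441 -0.0313274   0.02558689]
0.1 [0.20538187 0.45524834 0.23047561] [ 2.10315746e-01  9.77633029e-01 -9.50697811e-04 -2.11279283e-04] 0.08528207436689697
```

View pics/scene0.png

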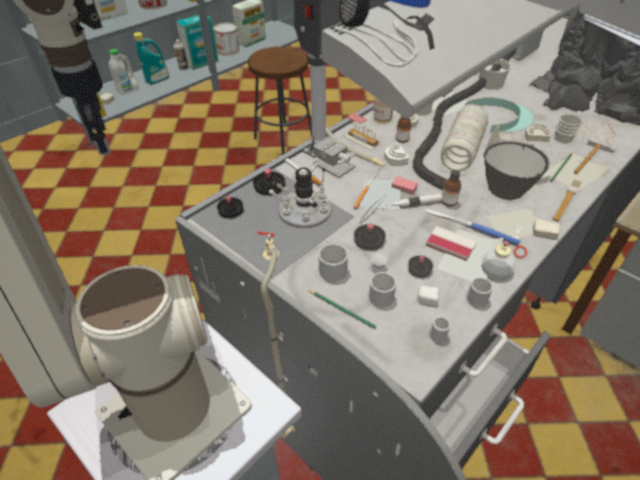

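View pics/top0.png

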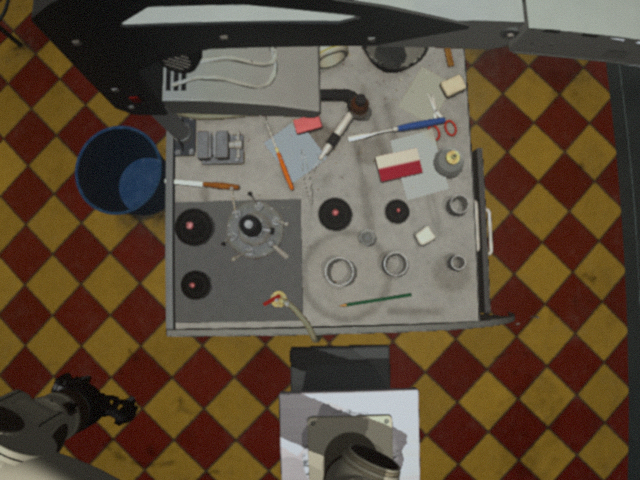

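The top view shows the rings near (339,270), (395,264), (458,205) and (457,262). Formers are near (193,226), (195,285), (335,213) and (397,211), and the clamp is at (255,228). Next I'll enlarge these areas.

```bash
python3 - <<'E'
import cv2
def crop(n,x,y,w,h,s,o):
    im=cv2.imread(f"pics/{n}0.png")[y:y+h,x:x+w]
    im=cv2.resize(im,None,fx=s,fy=s,interpolation=cv2.INTER_CUBIC)
    for i in range((-x)%10,w,10): cv2.line(im,(i*s,0),(i*s,6 if (x+i)%50 else 16),(0,255,255),1)
    for i in range((-y)%10,h,10): cv2.line(im,(0,i*s),(6 if (y+i)%50 else 16,i*s),(0,255,255),1)
    cv2.imwrite(f"pics/{o}.png",im)
crop("top",310,190,160,110,5,"tR")
crop("top",170,200,140,115,5,"tL")
crop("scene",300,215,200,140,4,"sR")
crop("scene",205,155,150,120,5,"sL")
E
```

```text
(no output)
```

View pics/tR.png

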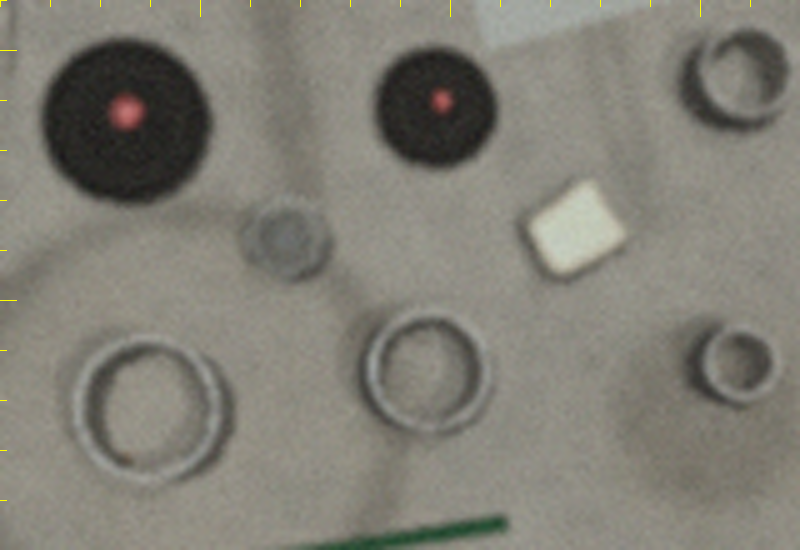

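View pics/tL.png

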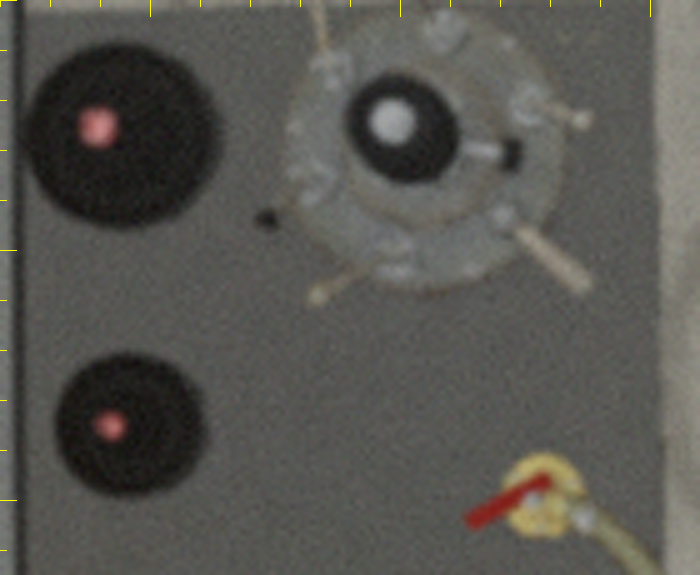

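View pics/sR.png

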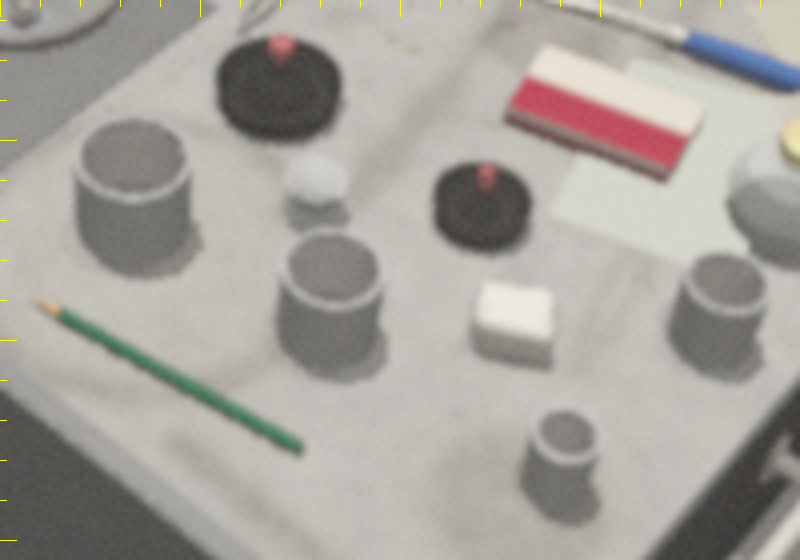

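View pics/sL.png

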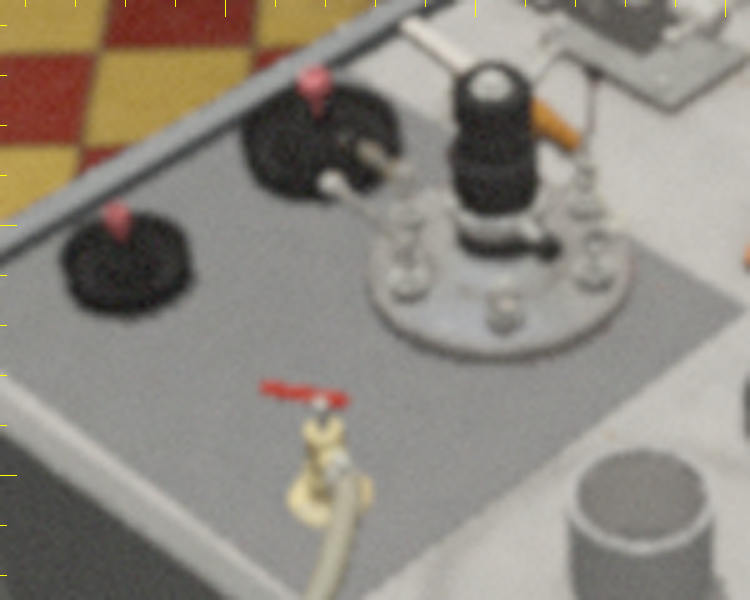

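The crops match by size. In the right top crop: ring_64 rim (149,409), ring_54 (427,371), ring_44 (745,77), ring_34 (739,364), former_54 (127,120), former_34 (437,107). In the left top crop: former_64 (123,136) and former_44 (131,424). Now I'll triangulate.

```bash
cat > h.py <<'E'
import numpy as np,cv2,pickle
from scipy.spatial.transform import Rotation as R
C={'t':dict(K=[534.61545618,326.71072667,239.75259685],d=-0.14368502,e=[0.39793459,0.05095173,1.22597805],q=[-0.69800007,0.71495441,-0.0313274,0.02558689]),
's':dict(K=[490.99333301,330.61933237,244.68605346],d=0.04415455,e=[-0.11730147,-0.47518573,0.81042952],q=[0.84550208,-0.37110601,0.15392959,-0.35172753])}
def par(c):
    c=C[c];f,a,b=c['K'];return np.array([[f,0,a],[0,f,b],[0,0,1]]),np.array([c['d'],0,0,0,0]),np.array(c['e']),R.from_quat(c['q'])
def ray(c,p):
    K,d,e,r=par(c);u=cv2.undistortPoints(np.array([[p]],float),K,d)[0,0]
    v=r.apply([*u,1]);return e,v/np.linalg.norm(v)
def atz(c,p,z):
    e,v=ray(c,p);return e+v*(z-e[2])/v[2]
def tri(pt,ps):
    a,u=ray('t',pt);b,v=ray('s',ps)
    s,t=np.linalg.lstsq(np.c_[u,-v],b-a,rcond=None)[0]
    return (a+u*s+b+v*t)/2,np.linalg.norm(a+u*s-b-v*t)
def proj(c,P):
    K,d,e,r=par(c);Q=r.inv().apply(np.asarray(P)-e);return cv2.projectPoints(Q,np.zeros(3),np.zeros(3),K,d)[0][:,0]
def px(c,s,x0,y0): return ((c[0]+.5)/s-.5+x0,(c[1]+.5)/s-.5+y0)
E
python3 - <<'E'
from h import *
np.set_printoptions(precision=4,suppress=True)
tR=lambda *c:px(c,5,310,190)
tL=lambda *c:px(c,5,170,200)
sR=lambda *c:px(c,4,300,215)
sL=lambda *c:px(c,5,205,155)
for n,a,b,z in [("r64",tR(149,409),sR(132,160),.056),("r54",tR(427,371),sR(330,270),.052),("r44",tR(743,78),sR(726,283),.048),("r34",tR(739,364),sR(565,437),.044),
 ("c54",tR(127,112),sR(281,43),.045),("c34",tR(442,101),sR(487,170),.037),("c64",tL(99,127),sL(315,80),.048),("c44",tL(111,426),sL(117,215),.041),
 ("plunger",tL(393,121),sL(490,85),.13)]:
    p,g=tri(a,b);print(n,p,"gap",round(g,4),"z",z,"top@z",atz('t',a,z)[:2],"sc@z",atz('s',b,z)[:2])
for n,a in [("m54",tR(127,120)),("m34",tR(437,107)),("m64",tL(123,136)),("m44",tL(131,424))]: print(n,atz('t',a,.015)[:2])
for a in [(265,218),(318,295),(320,10),(583,288)]:
  for b in [(330,182),(350,142)]: print(a,b,*tri(tL(*a),sL(*b)))
E
```

```text
r64 [0.4216 0.0148 0.0561] gap 0.0015 z 0.056 top@z [0.4221 0.0142] sc@z [0.4212 0.0154]
r54 [ 0.4356 -0.1086  0.0515] gap 0.0009 z 0.052 top@z [ 0.4358 -0.1088] sc@z [ 0.4348 -0.1086]
r44 [ 0.5645 -0.2582  0.0489] gap 0.003 z 0.048 top@z [ 0.5637 -0.2571] sc@z [ 0.5665 -0.259 ]
r34 [ 0.4355 -0.251   0.0421] gap 0.0001 z 0.044 top@z [ 0.4355 -0.2505] sc@z [ 0.4341 -0.2515]
c54 [0.554  0.0206 0.0476] gap 0.0008 z 0.045 top@z [0.5546 0.0202] sc@z [0.5561 0.0226]
c34 [ 0.5569 -0.1212  0.0405] gap 0.0005 z 0.037 top@z [ 0.5575 -0.1219] sc@z [ 0.5598 -0.1195]
c64 [0.5329 0.345  0.0518] gap 0.0003 z 0.048 top@z [0.5332 0.346 ] sc@z [0.5362 0.3489]
c44 [0.3999 0.3424 0.0438] gap 0.0001 z 0.041 top@z [0.3999 0.3431] sc@z [0.4017 0.3455]
plunger [0.5235 0.2034 0.1244] gap 0.0007 z 0.13 top@z [0.5232 0.2024] sc@z [0.518  0.1981]
m54 [0.5549 0.0196]
m34 [ 0.5578 -0.1227]
m64 [0.5325 0.3431]
m44 [0.4007 0.3402]
(265, 218) (330, 182) [0.4864 0.2746 0.0504] 0.010998253308618365
(265, 218) (350, 142) [0.4879 0.2659 0.0787] 0.000865530993642999
(318, 295) (330, 182) [0.4537 0.2417 0.0873] 0.0007900696698942147
(318, 295) (350, 142) [0.4559 0.2341 0.1136] 0.008627351153398237
(320, 10) (330, 182) [0.548  0.2808 0.0188] 0.09967889915478458
(320, 10) (350, 142) [0.5492 0.273  0.0463] 0.08690722345527158
(583, 288) (330, 182) [0.4226 0.1453 0.1619] 0.07208961747863743
(583, 288) (350, 142) [0.4257 0.1412 0.1825] 0.06215221467853605
```

The triangulated heights agree with the text to within 2 mm. I'll check with one overlay.

```bash
cat > ov.py <<'E'
from h import *
RG={64:(.4217,.0147,.056),54:(.4354,-.1087,.052),44:(.5643,-.2578,.048),34:(.435,-.251,.044)}
FM={64:(.5330,.3440),54:(.5548,.0202),44:(.4002,.3418),34:(.5576,-.1222)}
MR={64:.0435,54:.0385,44:.0335,34:.0285};CZ={64:.052,54:.048,44:.044,34:.040}
def circ(x,y,z,r):
    t=np.linspace(0,2*np.pi,60);return np.c_[x+r*np.cos(t),y+r*np.sin(t),0*t+z]
def tile(im,c,P0,curves,w=34,s=5):
    x,y=proj(c,[P0])[0].astype(int);x0,y0=max(x-w//2-3,0),max(y-w//2-3,0);w+=6
    t=cv2.resize(im[y0:y0+w,x0:x0+w],None,fx=s,fy=s,interpolation=cv2.INTER_CUBIC)
    for P,col in curves:
        q=((proj(c,P)-[x0,y0]+.5)*s-.5).round().astype(np.int32);cv2.polylines(t,[q],False,col,1)
    return cv2.resize(t,(200,200))
E
python3 - <<'E'
from ov import *
rows=[]
for c,f in(('t','top'),('s','scene')):
    im=cv2.imread(f'pics/{f}0.png')
    rows.append(np.hstack([tile(im,c,RG[d],[(circ(*RG[d],d/2e3),(0,255,0)),(circ(*RG[d][:2],0,d/2e3),(255,200,0))]) for d in RG]))
    rows.append(np.hstack([tile(im,c,(*FM[d],.02),[(circ(*FM[d],.017,MR[d]),(0,255,0)),(circ(*FM[d],0,MR[d]-.0025),(255,200,0)),(circ(*FM[d],CZ[d],(d*.3-1.2)/2e3),(0,255,255))],w=44) for d in FM]))
cv2.imwrite('pics/ov.png',cv2.resize(np.vstack(rows),(600,600)))
E
```

```text
(no output)
```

View pics/ov.png

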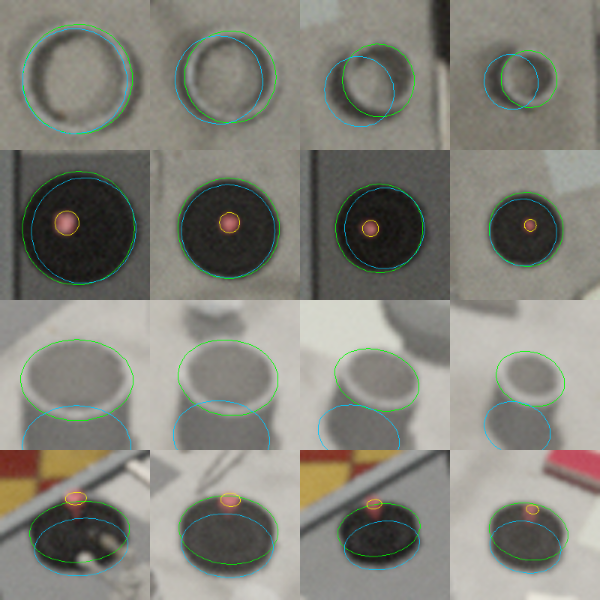

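>>> carry_out(
  plan=[
    {"twist":-7,"fingers":-1},
    {"twist":-14,"fingers":-1},
    {"twist":-21,"fingers":-1},
    {"twist":-24.3,"fingers":-1},
    {"twist":-24.3,"fingers":-1},
  ],
)

```text
$.plan[0]: bad value
```

The overlays fit all rings and formers within about 1 mm. The move rows need every field filled in.

>>> carry_out(
  plan=[
    {"dx":0,"dy":0,"dz":0,"twist":-7,"fingers":-1},
    {"dx":0,"dy":0,"dz":0,"twist":-14,"fingers":-1},
    {"dx":0,"dy":0,"dz":0,"twist":-21,"fingers":-1},
    {"dx":0,"dy":0,"dz":0,"twist":-24.3,"fingers":-1},
    {"dx":0,"dy":0,"dz":0,"twist":-24.3,"fingers":-1},
  ],
)

```text
clock: 0.52
eef_pos: [0.2055, 0.4554, 0.2308]
tool_rot: [-0.001, 1.0, -0.001, -0.0]
ft_force: [-0.8, -0.2, 0.5]
grip_width: 0.0853
grasp_force: 0.0
```

>>> carry_out(
  plan=[
    {"dx":-18,"dy":-37,"dz":0,"twist":0,"fingers":-1},
    {"dx":-36,"dy":-74,"dz":0,"twist":0,"fingers":-1},
    {"dx":-54,"dy":-111,"dz":0,"twist":0,"fingers":-1},
    {"dx":-72,"dy":-148,"dz":0,"twist":0,"fingers":-1},
    {"dx":-90,"dy":-185,"dz":0,"twist":0,"fingers":-1},
  ],
)

```text
clock: 0.93
eef_pos: [0.2958, 0.269, 0.2311]
tool_rot: [0.0, 1.0, -0.0, -0.0]
ft_force: [0.9, -0.4, -0.0]
grip_width: 0.0856
grasp_force: 0.0
```

>>> carry_out(
  plan=[
    {"dx":-18,"dy":-37,"dz":0,"twist":0,"fingers":-1},
    {"dx":-36,"dy":-74,"dz":0,"twist":0,"fingers":-1},
    {"dx":-54,"dy":-111,"dz":0,"twist":0,"fingers":-1},
    {"dx":-72,"dy":-148,"dz":0,"twist":0,"fingers":-1},
    {"dx":-90,"dy":-185,"dz":0,"twist":0,"fingers":-1},
  ],
)

```text
clock: 1.35
eef_pos: [0.3859, 0.0838, 0.2314]
tool_rot: [0.001, 1.0, 0.0, 0.0]
ft_force: [1.0, 0.7, -0.9]
grip_width: 0.0853
grasp_force: 0.0
```

>>> carry_out(
  plan=[
    {"dx":-18,"dy":-35,"dz":0,"twist":0,"fingers":-1},
    {"dx":-36,"dy":-71,"dz":0,"twist":0,"fingers":-1},
    {"dx":-36,"dy":-71,"dz":40,"twist":0,"fingers":-1},
    {"dx":-36,"dy":-71,"dz":80,"twist":0,"fingers":-1},
    {"dx":-36,"dy":-71,"dz":80,"twist":0,"fingers":-1},
  ],
)

```text
clock: 1.77
eef_pos: [0.415, 0.0135, 0.1442]
tool_rot: [0.002, 1.0, -0.0, -0.008]
ft_force: [-3.2, 0.2, -0.6]
grip_width: 0.0855
grasp_force: 0.0
```

>>> carry_out(
  plan=[
    {"dx":0,"dy":0,"dz":20,"twist":0,"fingers":-1},
    {"dx":0,"dy":0,"dz":40,"twist":0,"fingers":-1},
    {"dx":0,"dy":0,"dz":60,"twist":0,"fingers":-1},
    {"dx":0,"dy":0,"dz":60,"twist":0,"fingers":-1},
    {"dx":0,"dy":0,"dz":60,"twist":0,"fingers":-1},
  ],
)

```text
clock: 2.18
eef_pos: [0.4216, 0.0152, 0.092]
tool_rot: [-0.0, 1.0, -0.0, -0.001]
ft_force: [1.2, 0.1, 0.2]
grip_width: 0.0854
grasp_force: 0.0
```

Accurate after settling. I'll lower by 76 mm to z 0.016 and grip.

>>> carry_out(
  plan=[
    {"dx":0,"dy":0,"dz":20,"twist":0,"fingers":-1},
    {"dx":0,"dy":0,"dz":40,"twist":0,"fingers":-1},
    {"dx":0,"dy":0,"dz":60,"twist":0,"fingers":-1},
    {"dx":0,"dy":0,"dz":75,"twist":0,"fingers":-1},
    {"dx":0,"dy":0,"dz":75,"twist":0,"fingers":-1},
  ],
)

```text
clock: 2.6
eef_pos: [0.4213, 0.0151, 0.016]
tool_rot: [-0.0, 1.0, -0.0, -0.001]
ft_force: [-0.2, 0.2, -0.3]
grip_width: 0.0855
grasp_force: 0.0
```

>>> carry_out(
  plan=[
    {"dx":0,"dy":0,"dz":0,"twist":0,"fingers":-0.5},
    {"dx":0,"dy":0,"dz":0,"twist":0,"fingers":0},
    {"dx":0,"dy":0,"dz":0,"twist":0,"fingers":0.3},
    {"dx":0,"dy":0,"dz":0,"twist":0,"fingers":1},
    {"dx":0,"dy":0,"dz":0,"twist":0,"fingers":1},
  ],
)

```text
clock: 3.02
eef_pos: [0.4237, 0.0152, 0.0188]
tool_rot: [-0.0, 1.0, 0.0, 0.002]
ft_force: [-1.7, 0.8, 4.4]
grip_width: 0.0632
grasp_force: 64.8
```

>>> carry_out(
  plan=[
    {"dx":0,"dy":0,"dz":0,"twist":0,"fingers":1},
    {"dx":0,"dy":0,"dz":0,"twist":0,"fingers":1},
    {"dx":0,"dy":0,"dz":-10,"twist":0,"fingers":1},
    {"dx":0,"dy":0,"dz":-20,"twist":0,"fingers":1},
    {"dx":0,"dy":0,"dz":-20,"twist":0,"fingers":1},
  ],
)

```text
clock: 3.43
eef_pos: [0.4242, 0.015, 0.0392]
tool_rot: [-0.0, 1.0, 0.0, 0.003]
ft_force: [0.1, 0.3, -2.4]
grip_width: 0.0629
grasp_force: 66.3
```

>>> carry_out(
  plan=[
    {"dx":0,"dy":0,"dz":-30,"twist":0,"fingers":1},
    {"dx":0,"dy":0,"dz":-65,"twist":0,"fingers":1},
    {"dx":0,"dy":0,"dz":-105,"twist":0,"fingers":1},
    {"dx":0,"dy":0,"dz":-140,"twist":0,"fingers":1},
    {"dx":0,"dy":0,"dz":-160,"twist":0,"fingers":1},
  ],
)

```text
clock: 3.85
eef_pos: [0.4237, 0.0149, 0.2011]
tool_rot: [-0.0, 1.0, 0.0, 0.004]
ft_force: [1.3, -0.4, -2.0]
grip_width: 0.063
grasp_force: 67.5
```

>>> carry_out(
  plan=[
    {"dx":-5,"dy":15,"dz":0,"twist":0,"fingers":1},
    {"dx":-15,"dy":45,"dz":0,"twist":0,"fingers":1},
    {"dx":-28,"dy":80,"dz":0,"twist":0,"fingers":1},
    {"dx":-40,"dy":115,"dz":0,"twist":0,"fingers":1},
    {"dx":-51,"dy":150,"dz":0,"twist":0,"fingers":1},
  ],
)

```text
clock: 4.27
eef_pos: [0.4733, 0.1663, 0.1971]
tool_rot: [0.0, 1.0, 0.0, 0.001]
ft_force: [0.3, -0.0, -1.4]
grip_width: 0.0629
grasp_force: 67.4
```

>>> carry_out(
  plan=[
    {"dx":-12,"dy":36,"dz":0,"twist":0,"fingers":1},
    {"dx":-24,"dy":72,"dz":0,"twist":0,"fingers":1},
    {"dx":-37,"dy":110,"dz":0,"twist":0,"fingers":1},
    {"dx":-50,"dy":145,"dz":0,"twist":0,"fingers":1},
    {"dx":-60,"dy":179,"dz":0,"twist":0,"fingers":1},
  ],
)

```text
clock: 4.68
eef_pos: [0.5332, 0.346, 0.1964]
tool_rot: [-0.0, 1.0, 0.0, 0.0]
ft_force: [1.4, -0.6, -2.1]
grip_width: 0.0631
grasp_force: 67.4
```

>>> carry_out(
  plan=[
    {"dx":0,"dy":0,"dz":0,"twist":0,"fingers":1},
    {"dx":0,"dy":0,"dz":0,"twist":0,"fingers":1},
    {"dx":0,"dy":0,"dz":0,"twist":0,"fingers":1},
    {"dx":0,"dy":0,"dz":0,"twist":0,"fingers":1},
    {"dx":0,"dy":0,"dz":0,"twist":0,"fingers":1},
  ],
)

```text
clock: 5.1
eef_pos: [0.5326, 0.3426, 0.1969]
tool_rot: [0.001, 1.0, -0.0, 0.0]
ft_force: [-0.0, -0.6, -2.5]
grip_width: 0.0629
grasp_force: 67.4
```

```bash
python3 - <<'E'
from ov import *
from workcell import camera
im={c:camera(f)["image"][:,:,::-1].copy() for c,f in(('t','top'),('s','scene'))}
P=(.533,.3430,.180)
o=[]
for c in 'ts':
    t=tile(im[c],c,(*P[:2],P[2]+.03),[(circ(*P,.032),(0,255,0)),(circ(*P[:2],P[2]+.056,.032),(255,200,0))],w=64,s=8)
    o.append(cv2.resize(t,(400,400)))
cv2.imwrite('pics/a1.png',np.hstack(o))
E
```

```text
(no output)
```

View pics/a1.png

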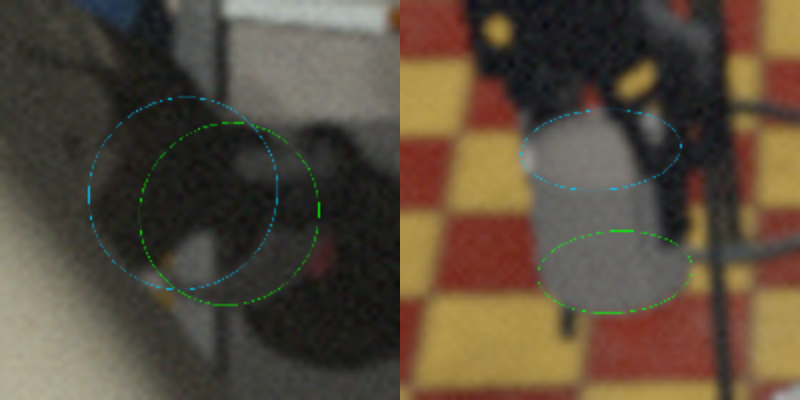

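>>> carry_out(
  plan=[
    {"dx":0,"dy":1,"dz":20,"twist":0,"fingers":1},
    {"dx":0,"dy":1,"dz":50,"twist":0,"fingers":1},
    {"dx":0,"dy":1,"dz":80,"twist":0,"fingers":1},
    {"dx":0,"dy":1,"dz":110,"twist":0,"fingers":1},
    {"dx":0,"dy":1,"dz":110,"twist":0,"fingers":1},
  ],
)

```text
clock: 5.62
eef_pos: [0.5285, 0.3414, 0.0798]
tool_rot: [0.0, 1.0, -0.003, -0.005]
ft_force: [-1.4, -2.5, -4.0]
grip_width: 0.063
grasp_force: 67.4
```

>>> carry_out(
  plan=[
    {"dx":0,"dy":0,"dz":0,"twist":0,"fingers":1},
    {"dx":0,"dy":0,"dz":0,"twist":0,"fingers":1},
    {"dx":0,"dy":0,"dz":10,"twist":0,"fingers":1},
    {"dx":0,"dy":0,"dz":20,"twist":0,"fingers":1},
    {"dx":0,"dy":0,"dz":30,"twist":0,"fingers":1},
  ],
)

```text
clock: 6.03
eef_pos: [0.5336, 0.3455, 0.0572]
tool_rot: [-0.0, 1.0, 0.001, 0.001]
ft_force: [0.2, -0.4, -3.4]
grip_width: 0.0629
grasp_force: 67.5
```

>>> carry_out(
  plan=[
    {"dx":0,"dy":0,"dz":7,"twist":0,"fingers":1},
    {"dx":0,"dy":0,"dz":14,"twist":0,"fingers":1},
    {"dx":0,"dy":0,"dz":20,"twist":0,"fingers":1},
    {"dx":0,"dy":0,"dz":25,"twist":0,"fingers":1},
    {"dx":0,"dy":0,"dz":25,"twist":0,"fingers":1},
  ],
)

```text
clock: 6.45
eef_pos: [0.5322, 0.3447, 0.0299]
tool_rot: [-0.0, 1.0, -0.0, -0.001]
ft_force: [0.2, 0.0, -1.6]
grip_width: 0.0632
grasp_force: 67.5
```

>>> carry_out(
  plan=[
    {"dx":0,"dy":0,"dz":2,"twist":0,"fingers":1},
    {"dx":0,"dy":0,"dz":4,"twist":0,"fingers":1},
    {"dx":0,"dy":0,"dz":5,"twist":0,"fingers":1},
    {"dx":0,"dy":0,"dz":6,"twist":0,"fingers":1},
    {"dx":0,"dy":0,"dz":6,"twist":0,"fingers":1},
  ],
)

```text
clock: 6.87
eef_pos: [0.5332, 0.3455, 0.0257]
tool_rot: [-0.0, 1.0, 0.001, 0.001]
ft_force: [0.8, 1.8, -1.6]
grip_width: 0.0632
grasp_force: 67.5
```

>>> carry_out(
  plan=[
    {"dx":0,"dy":0,"dz":1,"twist":0,"fingers":1},
    {"dx":0,"dy":0,"dz":2,"twist":0,"fingers":1},
    {"dx":0,"dy":0,"dz":3,"twist":0,"fingers":1},
    {"dx":0,"dy":0,"dz":3,"twist":0,"fingers":1},
    {"dx":0,"dy":0,"dz":3,"twist":0,"fingers":1},
  ],
)

```text
clock: 7.28
eef_pos: [0.5333, 0.3455, 0.0248]
tool_rot: [-0.0, 1.0, 0.001, 0.001]
ft_force: [-2.2, 0.0, 8.9]
grip_width: 0.0631
grasp_force: 68.6
```

Force +9 N at z 0.0248 means it's seated. I'll open slowly, then rise.

>>> carry_out(
  plan=[
    {"dx":0,"dy":0,"dz":-1,"twist":0,"fingers":1},
    {"dx":0,"dy":0,"dz":-2,"twist":0,"fingers":-0.4},
    {"dx":0,"dy":0,"dz":-2,"twist":0,"fingers":-0.7},
    {"dx":0,"dy":0,"dz":-2,"twist":0,"fingers":-1},
    {"dx":0,"dy":0,"dz":-2,"twist":0,"fingers":-1},
  ],
)

```text
clock: 7.7
eef_pos: [0.5322, 0.3442, 0.0238]
tool_rot: [-0.0, 1.0, -0.001, -0.001]
ft_force: [0.8, 0.0, 0.1]
grip_width: 0.0856
grasp_force: 0.0
```

>>> carry_out(
  plan=[
    {"dx":0,"dy":0,"dz":0,"twist":0,"fingers":-1},
    {"dx":0,"dy":0,"dz":-10,"twist":0,"fingers":-1},
    {"dx":0,"dy":0,"dz":-30,"twist":0,"fingers":-1},
    {"dx":0,"dy":0,"dz":-60,"twist":0,"fingers":-1},
    {"dx":0,"dy":0,"dz":-95,"twist":0,"fingers":-1},
  ],
)

```text
clock: 8.12
eef_pos: [0.5312, 0.3438, 0.1187]
tool_rot: [-0.0, 1.0, -0.001, -0.002]
ft_force: [0.6, 1.5, -0.4]
grip_width: 0.0851
grasp_force: 0.0
```

>>> carry_out(
  plan=[
    {"dx":0,"dy":0,"dz":-35,"twist":0,"fingers":-1},
    {"dx":0,"dy":0,"dz":-70,"twist":0,"fingers":-1},
    {"dx":0,"dy":0,"dz":-81,"twist":0,"fingers":-1},
    {"dx":0,"dy":0,"dz":-81,"twist":0,"fingers":-1},
    {"dx":0,"dy":0,"dz":-81,"twist":0,"fingers":-1},
  ],
)

```text
clock: 8.53
eef_pos: [0.533, 0.345, 0.2016]
tool_rot: [-0.0, 1.0, 0.001, 0.001]
ft_force: [0.0, -0.4, -0.9]
grip_width: 0.0857
grasp_force: 0.0
```

>>> carry_out(
  plan=[
    {"dx":-2,"dy":-40,"dz":0,"twist":0,"fingers":-1},
    {"dx":-4,"dy":-80,"dz":0,"twist":0,"fingers":-1},
    {"dx":-6,"dy":-120,"dz":0,"twist":0,"fingers":-1},
    {"dx":-8,"dy":-160,"dz":0,"twist":0,"fingers":-1},
    {"dx":-10,"dy":-200,"dz":0,"twist":0,"fingers":-1},
  ],
)

```text
clock: 8.95
eef_pos: [0.5409, 0.1428, 0.1978]
tool_rot: [-0.001, 1.0, -0.001, -0.002]
ft_force: [0.4, -0.5, 0.3]
grip_width: 0.0852
grasp_force: 0.0
```

>>> carry_out(
  plan=[
    {"dx":-2,"dy":-40,"dz":0,"twist":0,"fingers":-1},
    {"dx":-4,"dy":-80,"dz":0,"twist":0,"fingers":-1},
    {"dx":-6,"dy":-120,"dz":0,"twist":0,"fingers":-1},
    {"dx":-8,"dy":-160,"dz":0,"twist":0,"fingers":-1},
    {"dx":-10,"dy":-200,"dz":0,"twist":0,"fingers":-1},
  ],
)

```text
clock: 9.37
eef_pos: [0.5509, -0.0569, 0.198]
tool_rot: [-0.0, 1.0, 0.0, -0.002]
ft_force: [0.4, 0.1, 0.4]
grip_width: 0.0852
grasp_force: 0.0
```

>>> carry_out(
  plan=[
    {"dx":-3,"dy":-40,"dz":0,"twist":0,"fingers":-1},
    {"dx":-6,"dy":-80,"dz":0,"twist":0,"fingers":-1},
    {"dx":-9,"dy":-120,"dz":0,"twist":0,"fingers":-1},
    {"dx":-12,"dy":-160,"dz":0,"twist":0,"fingers":-1},
    {"dx":-12,"dy":-202,"dz":0,"twist":0,"fingers":-1},
  ],
)

```text
clock: 9.78
eef_pos: [0.5636, -0.258, 0.1976]
tool_rot: [-0.0, 1.0, 0.001, -0.002]
ft_force: [0.8, -1.3, -0.7]
grip_width: 0.0855
grasp_force: 0.0
```

>>> carry_out(
  plan=[
    {"dx":0,"dy":0,"dz":20,"twist":0,"fingers":-1},
    {"dx":0,"dy":0,"dz":60,"twist":0,"fingers":-1},
    {"dx":0,"dy":0,"dz":100,"twist":0,"fingers":-1},
    {"dx":0,"dy":0,"dz":110,"twist":0,"fingers":-1},
    {"dx":0,"dy":0,"dz":110,"twist":0,"fingers":-1},
  ],
)

```text
clock: 10.2
eef_pos: [0.5602, -0.2548, 0.0842]
tool_rot: [-0.0, 1.0, 0.003, -0.006]
ft_force: [-1.5, 0.1, 0.3]
grip_width: 0.0856
grasp_force: 0.0
```

>>> carry_out(
  plan=[
    {"dx":0,"dy":0,"dz":0,"twist":0,"fingers":-1},
    {"dx":0,"dy":0,"dz":0,"twist":0,"fingers":-1},
    {"dx":0,"dy":0,"dz":0,"twist":0,"fingers":-1},
    {"dx":0,"dy":0,"dz":0,"twist":0,"fingers":-1},
    {"dx":0,"dy":0,"dz":0,"twist":0,"fingers":-1},
  ],
)

```text
clock: 10.62
eef_pos: [0.566, -0.2571, 0.0923]
tool_rot: [-0.0, 1.0, -0.001, 0.002]
ft_force: [0.0, 1.5, -0.3]
grip_width: 0.0853
grasp_force: 0.0
```

```bash
python3 - <<'E'
from ov import *
from workcell import camera
im={c:camera(f)["image"][:,:,::-1].copy() for c,f in(('t','top'),('s','scene'))}
P=(*FM[64],.006)
o=[]
for c in 'ts':
    t=tile(im[c],c,(*P[:2],P[2]+.03),[(circ(*P[:2],P[2]+.056,.032),(0,255,0))],w=44,s=8)
    o.append(cv2.resize(t,(400,400)))
cv2.imwrite('pics/a2.png',np.hstack(o))
E
```

```text
(no output)
```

View pics/a2.png

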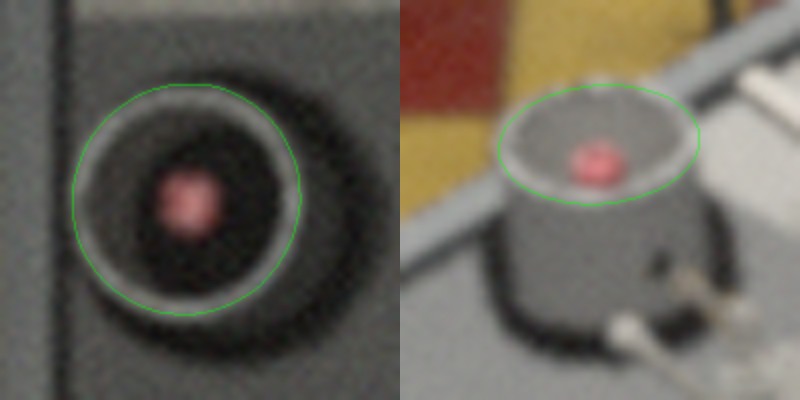

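ring_64 is home: the rim lies on the predicted circle, with the crown centred in it. Next is ring_44.

>>> carry_out(
  plan=[
    {"dx":0,"dy":0,"dz":20,"twist":0,"fingers":-1},
    {"dx":0,"dy":0,"dz":40,"twist":0,"fingers":-1},
    {"dx":0,"dy":0,"dz":60,"twist":0,"fingers":-1},
    {"dx":0,"dy":0,"dz":75,"twist":0,"fingers":-1},
    {"dx":0,"dy":0,"dz":75,"twist":0,"fingers":-1},
  ],
)

```text
clock: 11.13
eef_pos: [0.5622, -0.2556, 0.0119]
tool_rot: [-0.0, 1.0, 0.001, -0.003]
ft_force: [0.5, -0.3, -1.2]
grip_width: 0.0852
grasp_force: 0.0
```

>>> carry_out(
  plan=[
    {"dx":0,"dy":0,"dz":0,"twist":0,"fingers":-0.5},
    {"dx":0,"dy":0,"dz":0,"twist":0,"fingers":0},
    {"dx":0,"dy":0,"dz":0,"twist":0,"fingers":0.3},
    {"dx":0,"dy":0,"dz":0,"twist":0,"fingers":1},
    {"dx":0,"dy":0,"dz":0,"twist":0,"fingers":1},
  ],
)

```text
clock: 11.55
eef_pos: [0.5663, -0.2575, 0.0174]
tool_rot: [-0.0, 1.0, -0.001, 0.002]
ft_force: [0.2, -1.1, 5.3]
grip_width: 0.0421
grasp_force: 61.6
```

>>> carry_out(
  plan=[
    {"dx":0,"dy":0,"dz":0,"twist":0,"fingers":1},
    {"dx":0,"dy":0,"dz":0,"twist":0,"fingers":1},
    {"dx":0,"dy":0,"dz":-10,"twist":0,"fingers":1},
    {"dx":0,"dy":0,"dz":-20,"twist":0,"fingers":1},
    {"dx":0,"dy":0,"dz":-20,"twist":0,"fingers":1},
  ],
)

```text
clock: 11.97
eef_pos: [0.5661, -0.2573, 0.0378]
tool_rot: [-0.0, 1.0, -0.001, 0.001]
ft_force: [1.3, -0.5, -0.6]
grip_width: 0.0417
grasp_force: 60.9
```

>>> carry_out(
  plan=[
    {"dx":0,"dy":0,"dz":-30,"twist":0,"fingers":1},
    {"dx":0,"dy":0,"dz":-65,"twist":0,"fingers":1},
    {"dx":0,"dy":0,"dz":-105,"twist":0,"fingers":1},
    {"dx":0,"dy":0,"dz":-140,"twist":0,"fingers":1},
    {"dx":0,"dy":0,"dz":-160,"twist":0,"fingers":1},
  ],
)

```text
clock: 12.38
eef_pos: [0.5663, -0.2574, 0.2005]
tool_rot: [-0.0, 1.0, -0.001, 0.003]
ft_force: [0.6, 0.4, -1.6]
grip_width: 0.042
grasp_force: 61.3
```

>>> carry_out(
  plan=[
    {"dx":5,"dy":20,"dz":0,"twist":0,"fingers":1},
    {"dx":16,"dy":58,"dz":0,"twist":0,"fingers":1},
    {"dx":27,"dy":98,"dz":0,"twist":0,"fingers":1},
    {"dx":38,"dy":138,"dz":0,"twist":0,"fingers":1},
    {"dx":49,"dy":178,"dz":0,"twist":0,"fingers":1},
  ],
)

```text
clock: 12.8
eef_pos: [0.5147, -0.0774, 0.1952]
tool_rot: [0.0, 1.0, 0.0, -0.0]
ft_force: [0.8, 0.2, -2.3]
grip_width: 0.0417
grasp_force: 61.4
```

>>> carry_out(
  plan=[
    {"dx":11,"dy":40,"dz":0,"twist":0,"fingers":1},
    {"dx":22,"dy":80,"dz":0,"twist":0,"fingers":1},
    {"dx":33,"dy":120,"dz":0,"twist":0,"fingers":1},
    {"dx":44,"dy":160,"dz":0,"twist":0,"fingers":1},
    {"dx":55,"dy":200,"dz":0,"twist":0,"fingers":1},
  ],
)

```text
clock: 13.22
eef_pos: [0.4596, 0.1229, 0.1955]
tool_rot: [-0.0, 1.0, 0.0, 0.0]
ft_force: [0.8, 0.5, -2.1]
grip_width: 0.0419
grasp_force: 61.4
```

>>> carry_out(
  plan=[
    {"dx":11,"dy":40,"dz":0,"twist":0,"fingers":1},
    {"dx":22,"dy":80,"dz":0,"twist":0,"fingers":1},
    {"dx":33,"dy":120,"dz":0,"twist":0,"fingers":1},
    {"dx":44,"dy":160,"dz":0,"twist":0,"fingers":1},
    {"dx":52,"dy":190,"dz":0,"twist":0,"fingers":1},
  ],
)

```text
clock: 13.63
eef_pos: [0.4072, 0.3141, 0.1955]
tool_rot: [-0.001, 1.0, 0.001, -0.0]
ft_force: [0.9, 0.2, -1.6]
grip_width: 0.0421
grasp_force: 61.4
```

>>> carry_out(
  plan=[
    {"dx":8,"dy":20,"dz":0,"twist":0,"fingers":1},
    {"dx":8,"dy":32,"dz":0,"twist":0,"fingers":1},
    {"dx":8,"dy":32,"dz":0,"twist":0,"fingers":1},
    {"dx":8,"dy":32,"dz":0,"twist":0,"fingers":1},
    {"dx":8,"dy":32,"dz":0,"twist":0,"fingers":1},
  ],
)

```text
clock: 14.05
eef_pos: [0.4009, 0.342, 0.1952]
tool_rot: [0.0, 1.0, -0.001, -0.0]
ft_force: [0.3, -0.3, -1.4]
grip_width: 0.0417
grasp_force: 61.5
```

```bash
python3 - <<'E'
from ov import *
from workcell import camera,bot
p=bot.get_obs()["eef_pos"];print(p)
im={c:camera(f)["image"][:,:,::-1].copy() for c,f in(('t','top'),('s','scene'))}
P=(p[0],p[1],p[2]-.0175)
o=[]
for c in 'ts':
    t=tile(im[c],c,(*P[:2],P[2]+.03),[(circ(*P,.022),(0,255,0)),(circ(*P[:2],P[2]+.048,.022),(255,200,0))],w=54,s=8)
    o.append(cv2.resize(t,(400,400)))
cv2.imwrite('pics/a3.png',np.hstack(o))
E
```

```text
[0.40094281 0.34200535 0.1951548 ]
```

View pics/a3.png

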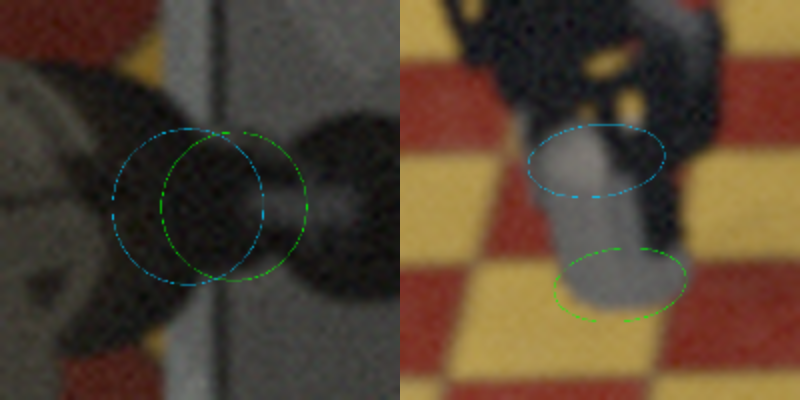

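```bash
python3 - <<'E'
from ov import *
from workcell import camera,bot
p=bot.get_obs()["eef_pos"];q=bot.get_obs()["tool_rot"];print(p,q)
im=np.mean([camera("scene")["image"][:,:,::-1].astype(float) for _ in range(4)],0).astype(np.uint8)
x,y,z=p[0],p[1],p[2]-.0175
o=[]
for dx,dz in((.0,0),(.004,0),(0,.004)):
    t=tile(im,'s',(x,y,z+.02),[(circ(x+dx,y,z+dz,.022),(0,255,0)),(circ(x+dx,y,z+dz+.048,.022),(255,200,0))],w=44,s=10)
    o.append(t)
cv2.imwrite('pics/a4.png',cv2.resize(np.hstack(o),(798,266)))
E
```

```text
[0.40113355 0.34177836 0.19531463] [ 8.91015413e-04  9.99999559e-01 -2.87400800e-04 -7.17447570e-05]
```

View pics/a4.png

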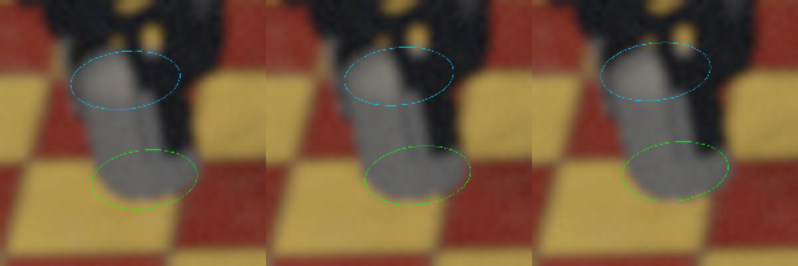

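The third outline fits, so ring_44 hangs about 4 mm higher relative to the TCP than assumed, and it's centred. I'll lower it by feel.

>>> carry_out(
  plan=[
    {"dx":0,"dy":0,"dz":20,"twist":0,"fingers":1},
    {"dx":0,"dy":0,"dz":50,"twist":0,"fingers":1},
    {"dx":0,"dy":0,"dz":80,"twist":0,"fingers":1},
    {"dx":0,"dy":0,"dz":110,"twist":0,"fingers":1},
    {"dx":0,"dy":0,"dz":110,"twist":0,"fingers":1},
  ],
)

```text
clock: 14.77
eef_pos: [0.3971, 0.3396, 0.0797]
tool_rot: [0.0, 1.0, -0.004, -0.004]
ft_force: [-0.9, -0.5, -2.5]
grip_width: 0.0417
grasp_force: 61.4
```

>>> carry_out(
  plan=[
    {"dx":0,"dy":0,"dz":0,"twist":0,"fingers":1},
    {"dx":0,"dy":0,"dz":0,"twist":0,"fingers":1},
    {"dx":0,"dy":0,"dz":10,"twist":0,"fingers":1},
    {"dx":0,"dy":0,"dz":20,"twist":0,"fingers":1},
    {"dx":0,"dy":0,"dz":30,"twist":0,"fingers":1},
  ],
)

```text
clock: 15.18
eef_pos: [0.4015, 0.3439, 0.0558]
tool_rot: [-0.0, 1.0, 0.001, 0.001]
ft_force: [0.1, -0.5, -2.3]
grip_width: 0.0419
grasp_force: 61.5
```

>>> carry_out(
  plan=[
    {"dx":0,"dy":0,"dz":7,"twist":0,"fingers":1},
    {"dx":0,"dy":0,"dz":14,"twist":0,"fingers":1},
    {"dx":0,"dy":0,"dz":20,"twist":0,"fingers":1},
    {"dx":0,"dy":0,"dz":25,"twist":0,"fingers":1},
    {"dx":0,"dy":0,"dz":25,"twist":0,"fingers":1},
  ],
)

```text
clock: 15.6
eef_pos: [0.3999, 0.3426, 0.0289]
tool_rot: [-0.0, 1.0, -0.001, -0.001]
ft_force: [-0.3, -1.2, -1.0]
grip_width: 0.0419
grasp_force: 61.5
```

>>> carry_out(
  plan=[
    {"dx":0,"dy":0,"dz":1,"twist":0,"fingers":1},
    {"dx":0,"dy":0,"dz":2,"twist":0,"fingers":1},
    {"dx":0,"dy":0,"dz":3,"twist":0,"fingers":1},
    {"dx":0,"dy":0,"dz":4,"twist":0,"fingers":1},
    {"dx":0,"dy":0,"dz":4,"twist":0,"fingers":1},
  ],
)

```text
clock: 16.02
eef_pos: [0.4007, 0.3433, 0.0264]
tool_rot: [-0.0, 1.0, 0.0, 0.0]
ft_force: [-1.1, -0.5, -1.2]
grip_width: 0.0421
grasp_force: 61.5
```

Still free (cmd z 0.0258). I'll keep lowering.

>>> carry_out(
  plan=[
    {"dx":0,"dy":0,"dz":1,"twist":0,"fingers":1},
    {"dx":0,"dy":0,"dz":2,"twist":0,"fingers":1},
    {"dx":0,"dy":0,"dz":3,"twist":0,"fingers":1},
    {"dx":0,"dy":0,"dz":3,"twist":0,"fingers":1},
    {"dx":0,"dy":0,"dz":3,"twist":0,"fingers":1},
  ],
)

```text
clock: 16.43
eef_pos: [0.4003, 0.3433, 0.0234]
tool_rot: [-0.0, 1.0, 0.0, -0.0]
ft_force: [-1.9, 0.5, 1.0]
grip_width: 0.0417
grasp_force: 61.7
```

>>> carry_out(
  plan=[
    {"dx":0,"dy":0,"dz":1,"twist":0,"fingers":1},
    {"dx":0,"dy":0,"dz":1.5,"twist":0,"fingers":1},
    {"dx":0,"dy":0,"dz":2,"twist":0,"fingers":1},
    {"dx":0,"dy":0,"dz":2,"twist":0,"fingers":1},
    {"dx":0,"dy":0,"dz":2,"twist":0,"fingers":1},
  ],
)

```text
clock: 16.85
eef_pos: [0.4003, 0.3433, 0.0233]
tool_rot: [-0.0, 1.0, 0.0, 0.0]
ft_force: [-5.8, -2.3, 14.1]
grip_width: 0.0417
grasp_force: 63.5
```

Contact at 0.0234 = 0.0174 + 0.006, so it's on the seat. I'll release and look.

>>> carry_out(
  plan=[
    {"dx":0,"dy":0,"dz":-1,"twist":0,"fingers":1},
    {"dx":0,"dy":0,"dz":-2,"twist":0,"fingers":0.1},
    {"dx":0,"dy":0,"dz":-2,"twist":0,"fingers":-0.4},
    {"dx":0,"dy":0,"dz":-2,"twist":0,"fingers":-1},
    {"dx":0,"dy":0,"dz":-2,"twist":0,"fingers":-1},
  ],
)

```text
clock: 17.27
eef_pos: [0.4013, 0.3432, 0.0232]
tool_rot: [0.0, 1.0, -0.0, 0.001]
ft_force: [0.1, -0.9, 0.4]
grip_width: 0.076
grasp_force: 0.0
```

>>> carry_out(
  plan=[
    {"dx":0,"dy":0,"dz":0,"twist":0,"fingers":-1},
    {"dx":0,"dy":0,"dz":-10,"twist":0,"fingers":-1},
    {"dx":0,"dy":0,"dz":-30,"twist":0,"fingers":-1},
    {"dx":0,"dy":0,"dz":-60,"twist":0,"fingers":-1},
    {"dx":0,"dy":0,"dz":-97,"twist":0,"fingers":-1},
  ],
)

```text
clock: 17.68
eef_pos: [0.3993, 0.3419, 0.12]
tool_rot: [-0.0, 1.0, -0.002, -0.002]
ft_force: [0.3, 0.3, -0.8]
grip_width: 0.0855
grasp_force: 0.0
```

>>> carry_out(
  plan=[
    {"dx":0,"dy":0,"dz":-35,"twist":0,"fingers":-1},
    {"dx":0,"dy":0,"dz":-70,"twist":0,"fingers":-1},
    {"dx":0,"dy":0,"dz":-80,"twist":0,"fingers":-1},
    {"dx":0,"dy":0,"dz":-80,"twist":0,"fingers":-1},
    {"dx":0,"dy":0,"dz":-80,"twist":0,"fingers":-1},
  ],
)

```text
clock: 18.1
eef_pos: [0.4008, 0.3432, 0.2007]
tool_rot: [-0.0, 1.0, 0.0, 0.001]
ft_force: [-0.2, -0.1, -0.1]
grip_width: 0.085
grasp_force: 0.0
```

>>> carry_out(
  plan=[
    {"dx":-3,"dy":-40,"dz":0,"twist":0,"fingers":-1},
    {"dx":-6,"dy":-80,"dz":0,"twist":0,"fingers":-1},
    {"dx":-9,"dy":-120,"dz":0,"twist":0,"fingers":-1},
    {"dx":-12,"dy":-160,"dz":0,"twist":0,"fingers":-1},
    {"dx":-15,"dy":-200,"dz":0,"twist":0,"fingers":-1},
  ],
)

```text
clock: 18.52
eef_pos: [0.4137, 0.141, 0.1977]
tool_rot: [-0.001, 1.0, -0.001, -0.002]
ft_force: [1.0, -0.1, -0.6]
grip_width: 0.0855
grasp_force: 0.0
```

>>> carry_out(
  plan=[
    {"dx":-3,"dy":-40,"dz":0,"twist":0,"fingers":-1},
    {"dx":-6,"dy":-80,"dz":0,"twist":0,"fingers":-1},
    {"dx":-9,"dy":-120,"dz":0,"twist":0,"fingers":-1},
    {"dx":-12,"dy":-160,"dz":0,"twist":0,"fingers":-1},
    {"dx":-15,"dy":-200,"dz":0,"twist":0,"fingers":-1},
  ],
)

```text
clock: 18.93
eef_pos: [0.4288, -0.0585, 0.198]
tool_rot: [-0.0, 1.0, 0.0, -0.002]
ft_force: [0.7, 0.0, -1.1]
grip_width: 0.0851
grasp_force: 0.0
```

>>> carry_out(
  plan=[
    {"dx":-5,"dy":-35,"dz":0,"twist":0,"fingers":-1},
    {"dx":-5,"dy":-51,"dz":10,"twist":0,"fingers":-1},
    {"dx":-5,"dy":-51,"dz":45,"twist":0,"fingers":-1},
    {"dx":-5,"dy":-51,"dz":80,"twist":0,"fingers":-1},
    {"dx":-5,"dy":-51,"dz":110,"twist":0,"fingers":-1},
  ],
)

```text
clock: 19.35
eef_pos: [0.4331, -0.108, 0.0865]
tool_rot: [0.001, 1.0, 0.001, -0.002]
ft_force: [0.1, -0.6, 0.5]
grip_width: 0.0853
grasp_force: 0.0
```

>>> carry_out(
  plan=[
    {"dx":0,"dy":0,"dz":0,"twist":0,"fingers":-1},
    {"dx":0,"dy":0,"dz":0,"twist":0,"fingers":-1},
    {"dx":0,"dy":0,"dz":0,"twist":0,"fingers":-1},
    {"dx":0,"dy":0,"dz":0,"twist":0,"fingers":-1},
    {"dx":0,"dy":0,"dz":0,"twist":0,"fingers":-1},
  ],
)

```text
clock: 19.77
eef_pos: [0.4373, -0.108, 0.092]
tool_rot: [-0.0, 1.0, -0.0, 0.002]
ft_force: [-0.3, -0.8, 0.0]
grip_width: 0.0855
grasp_force: 0.0
```

```bash
python3 - <<'E'
from ov import *
from workcell import camera
im={c:camera(f)["image"][:,:,::-1].copy() for c,f in(('t','top'),('s','scene'))}
P=(*FM[44],.006)
o=[]
for c in 'ts':
    t=tile(im[c],c,(*P[:2],P[2]+.03),[(circ(*P[:2],P[2]+.048,.022),(0,255,0))],w=44,s=8)
    o.append(cv2.resize(t,(400,400)))
cv2.imwrite('pics/a5.png',np.hstack(o))
E
```

```text
(no output)
```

View pics/a5.png

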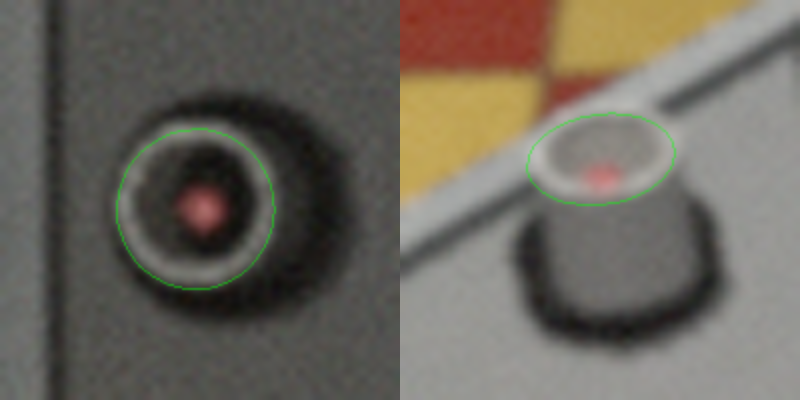

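ring_44 is home, with its rim on the expected circle in both views. Next is ring_54.

>>> carry_out(
  plan=[
    {"dx":0,"dy":0,"dz":20,"twist":0,"fingers":-1},
    {"dx":0,"dy":0,"dz":40,"twist":0,"fingers":-1},
    {"dx":0,"dy":0,"dz":60,"twist":0,"fingers":-1},
    {"dx":0,"dy":0,"dz":75,"twist":0,"fingers":-1},
    {"dx":0,"dy":0,"dz":75,"twist":0,"fingers":-1},
  ],
)

```text
clock: 20.28
eef_pos: [0.4339, -0.1073, 0.0135]
tool_rot: [-0.0, 1.0, 0.0, -0.002]
ft_force: [-0.3, 0.2, -0.5]
grip_width: 0.0854
grasp_force: 0.0
```

>>> carry_out(
  plan=[
    {"dx":0,"dy":0,"dz":0,"twist":0,"fingers":-1},
    {"dx":0,"dy":0,"dz":0,"twist":0,"fingers":-1},
    {"dx":0,"dy":0,"dz":0,"twist":0,"fingers":0},
    {"dx":0,"dy":0,"dz":0,"twist":0,"fingers":1},
    {"dx":0,"dy":0,"dz":0,"twist":0,"fingers":1},
  ],
)

```text
clock: 20.7
eef_pos: [0.4367, -0.1081, 0.0164]
tool_rot: [-0.0, 1.0, -0.0, 0.001]
ft_force: [-5.7, 2.5, 46.9]
grip_width: 0.0522
grasp_force: 55.2
```

>>> carry_out(
  plan=[
    {"dx":0,"dy":0,"dz":0,"twist":0,"fingers":1},
    {"dx":0,"dy":0,"dz":0,"twist":0,"fingers":1},
    {"dx":0,"dy":0,"dz":0,"twist":0,"fingers":1},
    {"dx":0,"dy":0,"dz":0,"twist":0,"fingers":1},
    {"dx":0,"dy":0,"dz":0,"twist":0,"fingers":1},
  ],
)

```text
clock: 21.12
eef_pos: [0.4368, -0.1081, 0.0166]
tool_rot: [-0.0, 1.0, -0.0, 0.001]
ft_force: [-1.2, -0.6, 5.4]
grip_width: 0.0517
grasp_force: 62.5
```

>>> carry_out(
  plan=[
    {"dx":0,"dy":0,"dz":-10,"twist":0,"fingers":1},
    {"dx":0,"dy":0,"dz":-25,"twist":0,"fingers":1},
    {"dx":0,"dy":0,"dz":-45,"twist":0,"fingers":1},
    {"dx":0,"dy":0,"dz":-65,"twist":0,"fingers":1},
    {"dx":0,"dy":0,"dz":-85,"twist":0,"fingers":1},
  ],
)

```text
clock: 21.53
eef_pos: [0.4354, -0.1077, 0.1013]
tool_rot: [-0.0, 1.0, 0.0, -0.0]
ft_force: [0.3, -0.2, -1.0]
grip_width: 0.0518
grasp_force: 62.9
```

>>> carry_out(
  plan=[
    {"dx":-15,"dy":16,"dz":0,"twist":0,"fingers":1},
    {"dx":-42,"dy":45,"dz":0,"twist":0,"fingers":1},
    {"dx":-70,"dy":75,"dz":0,"twist":0,"fingers":1},
    {"dx":-97,"dy":105,"dz":0,"twist":0,"fingers":1},
    {"dx":-120,"dy":129,"dz":0,"twist":0,"fingers":1},
  ],
)

```text
clock: 21.95
eef_pos: [0.5573, 0.0233, 0.1007]
tool_rot: [-0.001, 1.0, 0.0, 0.001]
ft_force: [1.2, -0.0, -0.2]
grip_width: 0.052
grasp_force: 63.0
```

>>> carry_out(
  plan=[
    {"dx":0,"dy":0,"dz":0,"twist":0,"fingers":1},
    {"dx":0,"dy":0,"dz":0,"twist":0,"fingers":1},
    {"dx":0,"dy":0,"dz":0,"twist":0,"fingers":1},
    {"dx":0,"dy":0,"dz":10,"twist":0,"fingers":1},
    {"dx":0,"dy":0,"dz":20,"twist":0,"fingers":1},
  ],
)

```text
clock: 22.37
eef_pos: [0.5554, 0.0202, 0.0802]
tool_rot: [0.001, 1.0, -0.0, 0.0]
ft_force: [-0.4, 0.3, -0.7]
grip_width: 0.0519
grasp_force: 63.1
```

>>> carry_out(
  plan=[
    {"dx":0,"dy":0,"dz":10,"twist":0,"fingers":1},
    {"dx":0,"dy":0,"dz":20,"twist":0,"fingers":1},
    {"dx":0,"dy":0,"dz":30,"twist":0,"fingers":1},
    {"dx":0,"dy":0,"dz":40,"twist":0,"fingers":1},
    {"dx":0,"dy":0,"dz":40,"twist":0,"fingers":1},
  ],
)

```text
clock: 22.78
eef_pos: [0.5536, 0.0209, 0.0374]
tool_rot: [0.0, 1.0, -0.0, -0.002]
ft_force: [-0.5, -0.1, -1.9]
grip_width: 0.0514
grasp_force: 63.1
```

>>> carry_out(
  plan=[
    {"dx":0,"dy":0,"dz":3,"twist":0,"fingers":1},
    {"dx":0,"dy":0,"dz":6,"twist":0,"fingers":1},
    {"dx":0,"dy":0,"dz":9,"twist":0,"fingers":1},
    {"dx":0,"dy":0,"dz":12,"twist":0,"fingers":1},
    {"dx":0,"dy":0,"dz":12,"twist":0,"fingers":1},
  ],
)

```text
clock: 23.2
eef_pos: [0.5556, 0.0212, 0.0279]
tool_rot: [-0.0, 1.0, -0.0, -0.0]
ft_force: [-0.5, -0.1, -1.7]
grip_width: 0.0519
grasp_force: 63.1
```

Seat contact is expected at TCP about 0.0226.

>>> carry_out(
  plan=[
    {"dx":0,"dy":0,"dz":1,"twist":0,"fingers":1},
    {"dx":0,"dy":0,"dz":2,"twist":0,"fingers":1},
    {"dx":0,"dy":0,"dz":3,"twist":0,"fingers":1},
    {"dx":0,"dy":0,"dz":4,"twist":0,"fingers":1},
    {"dx":0,"dy":0,"dz":4,"twist":0,"fingers":1},
  ],
)

```text
clock: 23.62
eef_pos: [0.5556, 0.0212, 0.0242]
tool_rot: [-0.0, 1.0, 0.0, -0.0]
ft_force: [0.5, -0.7, -1.3]
grip_width: 0.0515
grasp_force: 63.1
```

>>> carry_out(
  plan=[
    {"dx":0,"dy":0,"dz":1,"twist":0,"fingers":1},
    {"dx":0,"dy":0,"dz":2,"twist":0,"fingers":1},
    {"dx":0,"dy":0,"dz":2.5,"twist":0,"fingers":1},
    {"dx":0,"dy":0,"dz":2.5,"twist":0,"fingers":1},
    {"dx":0,"dy":0,"dz":2.5,"twist":0,"fingers":1},
  ],
)

```text
clock: 24.03
eef_pos: [0.5559, 0.0212, 0.0226]
tool_rot: [-0.0, 1.0, 0.0, 0.0]
ft_force: [-3.1, 0.2, 5.6]
grip_width: 0.0518
grasp_force: 63.8
```

Seated at 0.0226. I'll release, rise and go on to ring_34.

>>> carry_out(
  plan=[
    {"dx":0,"dy":0,"dz":-1,"twist":0,"fingers":1},
    {"dx":0,"dy":0,"dz":-1,"twist":0,"fingers":-0.2},
    {"dx":0,"dy":0,"dz":-1,"twist":0,"fingers":-0.5},
    {"dx":0,"dy":0,"dz":-1,"twist":0,"fingers":-1},
    {"dx":0,"dy":0,"dz":-1,"twist":0,"fingers":-1},
  ],
)

```text
clock: 24.45
eef_pos: [0.5558, 0.0212, 0.0227]
tool_rot: [-0.0, 1.0, -0.0, 0.0]
ft_force: [-0.2, -0.6, 0.3]
grip_width: 0.0842
grasp_force: 0.0
```

>>> carry_out(
  plan=[
    {"dx":0,"dy":0,"dz":0,"twist":0,"fingers":-1},
    {"dx":0,"dy":0,"dz":-10,"twist":0,"fingers":-1},
    {"dx":0,"dy":0,"dz":-30,"twist":0,"fingers":-1},
    {"dx":0,"dy":0,"dz":-65,"twist":0,"fingers":-1},
    {"dx":0,"dy":0,"dz":-98,"twist":0,"fingers":-1},
  ],
)

```text
clock: 24.87
eef_pos: [0.5548, 0.0212, 0.1217]
tool_rot: [-0.0, 1.0, -0.0, -0.001]
ft_force: [0.9, 0.9, 0.4]
grip_width: 0.0853
grasp_force: 0.0
```

>>> carry_out(
  plan=[
    {"dx":12,"dy":-27,"dz":0,"twist":0,"fingers":-1},
    {"dx":28,"dy":-63,"dz":0,"twist":0,"fingers":-1},
    {"dx":44,"dy":-99,"dz":0,"twist":0,"fingers":-1},
    {"dx":60,"dy":-135,"dz":0,"twist":0,"fingers":-1},
    {"dx":76,"dy":-171,"dz":0,"twist":0,"fingers":-1},
  ],
)

```text
clock: 25.28
eef_pos: [0.4792, -0.1511, 0.1219]
tool_rot: [-0.001, 1.0, -0.0, 0.001]
ft_force: [0.3, 0.4, -0.1]
grip_width: 0.0852
grasp_force: 0.0
```

>>> carry_out(
  plan=[
    {"dx":16,"dy":-36,"dz":0,"twist":0,"fingers":-1},
    {"dx":32,"dy":-72,"dz":0,"twist":0,"fingers":-1},
    {"dx":44,"dy":-100,"dz":0,"twist":0,"fingers":-1},
    {"dx":44,"dy":-100,"dz":15,"twist":0,"fingers":-1},
    {"dx":44,"dy":-100,"dz":30,"twist":0,"fingers":-1},
  ],
)

```text
clock: 25.7
eef_pos: [0.4361, -0.2526, 0.0924]
tool_rot: [0.002, 1.0, -0.001, 0.002]
ft_force: [0.7, 0.2, 0.1]
grip_width: 0.0855
grasp_force: 0.0
```

>>> carry_out(
  plan=[
    {"dx":0,"dy":0,"dz":0,"twist":0,"fingers":-1},
    {"dx":0,"dy":0,"dz":0,"twist":0,"fingers":-1},
    {"dx":0,"dy":0,"dz":0,"twist":0,"fingers":-1},
    {"dx":0,"dy":0,"dz":0,"twist":0,"fingers":-1},
    {"dx":0,"dy":0,"dz":0,"twist":0,"fingers":-1},
  ],
)

```text
clock: 26.12
eef_pos: [0.4368, -0.2498, 0.0918]
tool_rot: [-0.001, 1.0, -0.0, 0.001]
ft_force: [-0.8, 0.3, -0.4]
grip_width: 0.0854
grasp_force: 0.0
```

>>> carry_out(
  plan=[
    {"dx":1,"dy":0,"dz":20,"twist":0,"fingers":-1},
    {"dx":1,"dy":0,"dz":40,"twist":0,"fingers":-1},
    {"dx":1,"dy":0,"dz":60,"twist":0,"fingers":-1},
    {"dx":1,"dy":0,"dz":76,"twist":0,"fingers":-1},
    {"dx":1,"dy":0,"dz":76,"twist":0,"fingers":-1},
  ],
)

```text
clock: 26.53
eef_pos: [0.4329, -0.2483, 0.0123]
tool_rot: [-0.001, 1.0, 0.001, -0.002]
ft_force: [-0.2, -0.6, 0.4]
grip_width: 0.0855
grasp_force: 0.0
```

>>> carry_out(
  plan=[
    {"dx":0,"dy":0,"dz":0,"twist":0,"fingers":-1},
    {"dx":0,"dy":0,"dz":0,"twist":0,"fingers":-1},
    {"dx":0,"dy":0,"dz":0,"twist":0,"fingers":0},
    {"dx":0,"dy":0,"dz":0,"twist":0,"fingers":0.5},
    {"dx":0,"dy":0,"dz":0,"twist":0,"fingers":1},
  ],
)

```text
clock: 26.95
eef_pos: [0.4356, -0.2502, 0.0158]
tool_rot: [-0.0, 1.0, -0.001, 0.001]
ft_force: [0.6, 0.1, 0.3]
grip_width: 0.0515
grasp_force: 0.0
```

>>> carry_out(
  plan=[
    {"dx":0,"dy":0,"dz":0,"twist":0,"fingers":1},
    {"dx":0,"dy":0,"dz":0,"twist":0,"fingers":1},
    {"dx":0,"dy":0,"dz":0,"twist":0,"fingers":1},
    {"dx":0,"dy":0,"dz":0,"twist":0,"fingers":1},
    {"dx":0,"dy":0,"dz":0,"twist":0,"fingers":1},
  ],
)

```text
clock: 27.37
eef_pos: [0.4352, -0.2501, 0.0157]
tool_rot: [-0.0, 1.0, -0.0, 0.001]
ft_force: [-1.2, 1.9, 5.3]
grip_width: 0.0323
grasp_force: 59.2
```

>>> carry_out(
  plan=[
    {"dx":0,"dy":0,"dz":-10,"twist":0,"fingers":1},
    {"dx":0,"dy":0,"dz":-25,"twist":0,"fingers":1},
    {"dx":0,"dy":0,"dz":-45,"twist":0,"fingers":1},
    {"dx":0,"dy":0,"dz":-65,"twist":0,"fingers":1},
    {"dx":0,"dy":0,"dz":-85,"twist":0,"fingers":1},
  ],
)

```text
clock: 27.78
eef_pos: [0.4344, -0.2496, 0.1009]
tool_rot: [-0.0, 1.0, 0.0, -0.0]
ft_force: [0.4, 0.2, -0.1]
grip_width: 0.0323
grasp_force: 59.5
```

>>> carry_out(
  plan=[
    {"dx":-15,"dy":16,"dz":0,"twist":0,"fingers":1},
    {"dx":-42,"dy":45,"dz":0,"twist":0,"fingers":1},
    {"dx":-70,"dy":75,"dz":0,"twist":0,"fingers":1},
    {"dx":-97,"dy":105,"dz":0,"twist":0,"fingers":1},
    {"dx":-123,"dy":128,"dz":0,"twist":0,"fingers":1},
  ],
)

```text
clock: 28.2
eef_pos: [0.5586, -0.1196, 0.1004]
tool_rot: [-0.0, 1.0, 0.0, -0.0]
ft_force: [0.2, -1.2, -1.4]
grip_width: 0.0326
grasp_force: 59.6
```

>>> carry_out(
  plan=[
    {"dx":0,"dy":0,"dz":0,"twist":0,"fingers":1},
    {"dx":0,"dy":0,"dz":0,"twist":0,"fingers":1},
    {"dx":0,"dy":0,"dz":0,"twist":0,"fingers":1},
    {"dx":0,"dy":0,"dz":10,"twist":0,"fingers":1},
    {"dx":0,"dy":0,"dz":20,"twist":0,"fingers":1},
  ],
)

```text
clock: 28.62
eef_pos: [0.5573, -0.123, 0.0797]
tool_rot: [0.001, 1.0, -0.0, 0.0]
ft_force: [0.3, -1.0, -1.0]
grip_width: 0.0319
grasp_force: 59.7
```

>>> carry_out(
  plan=[
    {"dx":0,"dy":0,"dz":10,"twist":0,"fingers":1},
    {"dx":0,"dy":0,"dz":20,"twist":0,"fingers":1},
    {"dx":0,"dy":0,"dz":30,"twist":0,"fingers":1},
    {"dx":0,"dy":0,"dz":40,"twist":0,"fingers":1},
    {"dx":0,"dy":0,"dz":40,"twist":0,"fingers":1},
  ],
)

```text
clock: 29.03
eef_pos: [0.5557, -0.1215, 0.0368]
tool_rot: [0.0, 1.0, 0.001, -0.002]
ft_force: [-0.7, -0.2, -0.6]
grip_width: 0.032
grasp_force: 59.7
```

>>> carry_out(
  plan=[
    {"dx":0,"dy":0,"dz":3,"twist":0,"fingers":1},
    {"dx":0,"dy":0,"dz":6,"twist":0,"fingers":1},
    {"dx":0,"dy":0,"dz":9,"twist":0,"fingers":1},
    {"dx":0,"dy":0,"dz":12,"twist":0,"fingers":1},
    {"dx":0,"dy":0,"dz":12,"twist":0,"fingers":1},
  ],
)

```text
clock: 29.45
eef_pos: [0.5576, -0.1217, 0.0274]
tool_rot: [-0.0, 1.0, 0.0, -0.0]
ft_force: [0.6, 0.1, -1.6]
grip_width: 0.0316
grasp_force: 59.7
```

>>> carry_out(
  plan=[
    {"dx":0,"dy":0,"dz":1,"twist":0,"fingers":1},
    {"dx":0,"dy":0,"dz":2,"twist":0,"fingers":1},
    {"dx":0,"dy":0,"dz":3,"twist":0,"fingers":1},
    {"dx":0,"dy":0,"dz":4,"twist":0,"fingers":1},
    {"dx":0,"dy":0,"dz":4,"twist":0,"fingers":1},
  ],
)

```text
clock: 29.87
eef_pos: [0.5577, -0.1218, 0.0236]
tool_rot: [-0.0, 1.0, 0.0, -0.0]
ft_force: [-0.3, 1.0, -2.1]
grip_width: 0.032
grasp_force: 59.7
```

>>> carry_out(
  plan=[
    {"dx":0,"dy":0,"dz":1,"twist":0,"fingers":1},
    {"dx":0,"dy":0,"dz":2,"twist":0,"fingers":1},
    {"dx":0,"dy":0,"dz":3,"twist":0,"fingers":1},
    {"dx":0,"dy":0,"dz":3,"twist":0,"fingers":1},
    {"dx":0,"dy":0,"dz":3,"twist":0,"fingers":1},
  ],
)

```text
clock: 30.28
eef_pos: [0.5579, -0.1218, 0.0218]
tool_rot: [-0.0, 1.0, -0.0, 0.0]
ft_force: [-2.3, 0.9, 5.0]
grip_width: 0.0319
grasp_force: 60.4
```

Seated (expected 0.0217). I'll release, rise and back away.

>>> carry_out(
  plan=[
    {"dx":0,"dy":0,"dz":-1,"twist":0,"fingers":1},
    {"dx":0,"dy":0,"dz":-1,"twist":0,"fingers":0.3},
    {"dx":0,"dy":0,"dz":-1,"twist":0,"fingers":-0.2},
    {"dx":0,"dy":0,"dz":-1,"twist":0,"fingers":-1},
    {"dx":0,"dy":0,"dz":-1,"twist":0,"fingers":-1},
  ],
)

```text
clock: 30.7
eef_pos: [0.5578, -0.1218, 0.0217]
tool_rot: [-0.0, 1.0, -0.0, -0.0]
ft_force: [0.2, 0.5, -0.0]
grip_width: 0.0671
grasp_force: 0.0
```

>>> carry_out(
  plan=[
    {"dx":0,"dy":0,"dz":0,"twist":0,"fingers":-1},
    {"dx":0,"dy":0,"dz":-10,"twist":0,"fingers":-1},
    {"dx":0,"dy":0,"dz":-30,"twist":0,"fingers":-1},
    {"dx":0,"dy":0,"dz":-65,"twist":0,"fingers":-1},
    {"dx":0,"dy":0,"dz":-100,"twist":0,"fingers":-1},
  ],
)

```text
clock: 31.12
eef_pos: [0.5566, -0.1215, 0.1224]
tool_rot: [-0.0, 1.0, 0.0, -0.002]
ft_force: [0.6, -0.6, 0.6]
grip_width: 0.0855
grasp_force: 0.0
```

>>> carry_out(
  plan=[
    {"dx":20,"dy":-35,"dz":-10,"twist":0,"fingers":-1},
    {"dx":40,"dy":-70,"dz":-20,"twist":0,"fingers":-1},
    {"dx":60,"dy":-105,"dz":-30,"twist":0,"fingers":-1},
    {"dx":80,"dy":-140,"dz":-30,"twist":0,"fingers":-1},
    {"dx":100,"dy":-170,"dz":-30,"twist":0,"fingers":-1},
  ],
)

```text
clock: 31.53
eef_pos: [0.4575, -0.2941, 0.1539]
tool_rot: [-0.0, 1.0, -0.001, 0.001]
ft_force: [-0.1, 0.2, -0.6]
grip_width: 0.0856
grasp_force: 0.0
```

>>> carry_out(
  plan=[
    {"dx":0,"dy":0,"dz":0,"twist":0,"fingers":-1},
    {"dx":0,"dy":0,"dz":0,"twist":0,"fingers":-1},
    {"dx":0,"dy":0,"dz":0,"twist":0,"fingers":-1},
    {"dx":0,"dy":0,"dz":0,"twist":0,"fingers":-1},
    {"dx":0,"dy":0,"dz":0,"twist":0,"fingers":-1},
  ],
)

```text
clock: 31.95
eef_pos: [0.4586, -0.2906, 0.1519]
tool_rot: [-0.001, 1.0, 0.0, 0.0]
ft_force: [0.2, 0.3, -1.4]
grip_width: 0.0852
grasp_force: 0.0
```

```bash
python3 - <<'E'
from ov import *
from workcell import camera
im={c:camera(f)["image"][:,:,::-1].copy() for c,f in(('t','top'),('s','scene'))}
rows=[np.hstack([tile(im[c],c,(*FM[d],.036),[(circ(*FM[d],.006+RG[d][2],d/2e3),(0,255,0))],w=44,s=8) for d in FM]) for c in 'ts']
cv2.imwrite('pics/fin.png',np.vstack(rows))
E
```

```text
(no output)
```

View pics/fin.png

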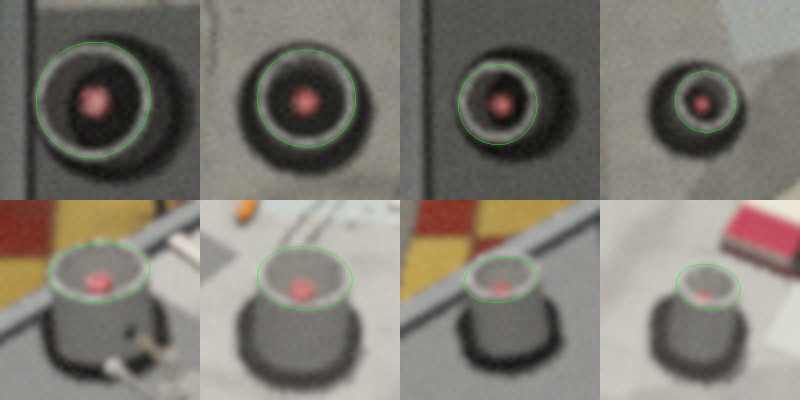

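All four rims lie on their predicted home circles in both views, and the arm is clear.

```bash
python3 -c "
from workcell import job_done
print(job_done())"
```

```text
the job is handed in; nothing more can be done
None
```

All four casting rings were lowered onto their own formers, released and handed in at about 32 s; in both camera views each rim lies on its predicted seated position, and the hand-in call returned no verdict.

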